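# Fetch the sold jar from behind the tall ones

### The job

A customer has bought the green-lidded jar at the back of the wooden display crate: first stand the two tall jars in front of it (red lid and grey lid) aside on the steel tray, then stand the green-lidded jar in the middle of the blue order tray. Fill its gap in the middle of the crate's back row with the short yellow-lidded jar from the counter, and put the two tall jars back, each where it stood at first. Set every jar down upright without dropping it, and leave the white-, black- and blue-lidded jars where they are.

Things in the scene. Friction and masses are not known exactly. Their poses are not given: they have to be found in the camera images.
- red_jar: Tall round screw-top jar, 150 mm high; clear body of diameter 62 up to 114 mm, then narrowing to a neck of 52; lid of diameter 57, from 132 to 150 mm above the underside. About 0.45 kg; take it by the lid. Origin: centre of its underside, z up; round, so yaw means nothing. Red lid, yellow cut mangoes inside. Stands at first in the front row of the crate, on the left or the right.
- grey_jar: Tall round screw-top jar, 150 mm high; clear body of diameter 62 up to 114 mm, then narrowing to a neck of 52; lid of diameter 57, from 132 to 150 mm above the underside. About 0.45 kg; take it by the lid. Origin: centre of its underside, z up; round, so yaw means nothing. Grey lid, brown nuts inside. Stands at first in the front row of the crate, beside the red-lidded one (74 mm between their centres).
- green_jar: Short round screw-top jar, 68 mm high; clear body of diameter 60 up to 32 mm, then narrowing to a neck of 51; lid of diameter 56, from 50 to 68 mm above the underside. About 0.22 kg; take it by the lid. Origin: centre of its underside, z up; round, so yaw means nothing. Dark green lid, dark plums inside. The sold jar: stands at first in the middle of the crate's back row.
- yellow_jar: Short round screw-top jar, 68 mm high; clear body of diameter 60 up to 32 mm, then narrowing to a neck of 51; lid of diameter 56, from 50 to 68 mm above the underside. About 0.22 kg; take it by the lid. Origin: centre of its underside, z up; round, so yaw means nothing. Yellow lid, dark plums inside. The fresh jar: stands at first on the bare counter, far left or far right.
- white_jar: Short round screw-top jar, 68 mm high; clear body of diameter 60 up to 32 mm, then narrowing to a neck of 51; lid of diameter 56, from 50 to 68 mm above the underside. About 0.22 kg; take it by the lid. Origin: centre of its underside, z up; round, so yaw means nothing. White lid. Stays where it is, at one end of the crate's back row.
- black_jar: Short round screw-top jar, 68 mm high; clear body of diameter 60 up to 32 mm, then narrowing to a neck of 51; lid of diameter 56, from 50 to 68 mm above the underside. About 0.22 kg; take it by the lid. Origin: centre of its underside, z up; round, so yaw means nothing. Black lid. Stays where it is, at the other end of the crate's back row.
- blue_jar: Short round screw-top jar, 68 mm high; clear body of diameter 60 up to 32 mm, then narrowing to a neck of 51; lid of diameter 56, from 50 to 68 mm above the underside. About 0.22 kg; take it by the lid. Origin: centre of its underside, z up; round, so yaw means nothing. Blue lid. Stays where it is, on the bare counter, far left or far right.
- crate: Low slatted wooden display crate, fixed, 170 (its x) by 236 (its y) outside, walls 6 thick, top edge 47 mm above the counter, boarded floor 8 mm thick. Origin: centre of its underside; its +x axis points from the front row to the back row, away from the robot. On its floor, the back row's three jars stand at x = +24 mm and y = -72, 0, +72 mm; the front row's two tall jars at x = -34 mm and y = -37, +37 mm (about 8 mm of air between rows, 12 mm between neighbours).
- steel_tray: Shallow bright metal tray for setting things aside, fixed and empty at first, 190 (its x) by 120 (its y), rim 12 mm high, floor 3 mm thick. Origin: centre of its underside, z up. Two tall jars fit side by side at x = -45 and +45 mm.
- order_tray: Shallow square blue plastic tray for the customer's order, fixed and empty at first, 130 by 130 mm, rim 14 mm high, floor 3 mm thick. Origin: centre of its underside, z up.
There are look-alikes about, which are no part of the job. Of the things shaped like the order_tray, the blue one is meant. What is shaped like the steel_tray but turquoise is not meant.

How it is judged:
By the outcome, as a careful person would: the job done as asked, in the order asked, and still so for the second after the job is handed in, with the robot touching nothing.
It also fails if it takes over 128 s, if anything falls off the work surface, if the arm or the gripper's body presses on something with over 40 N, if the wrist force passes 120 N, or if a joint passes its speed limit or range.

### The arm

A 7-joint arm with a two-finger parallel gripper is mounted at the origin on the work surface. World frame = base frame: x ahead of the robot, y to its left, z up, the work surface at z = 0. Lengths are in m, angles in rad, forces in N, time in s.
With the tool pointing down it reaches from about 0.4 to 0.875 m from the base axis. Payload 19.3 kg.
Tool frame: the origin (TCP) lies at the very end of the fingers, on their centre line; the grasp point (between the pads) lies 19 mm behind it; z points along the fingers, y is the line along which they close (so a half turn about z gives the same grasp; the last joint's range is limited). The gripper opens to 85 mm and grips with 20 to 120 N. Pads are 22 mm wide; open, the fingers measure 114 mm over their backs; the gripper's body (76 mm by 85 mm) begins 54 mm behind the grasp point. The pads swing forward as they close: fully open they stand 13 mm farther back than shut.
Start: joints at [-1.207, 0.521, -0.036, 1.599, 0.021, 1.021, -0.113], TCP at [0.263, 0.567, 0.231] pointing down, gripper open.
Joint ranges: [-2.91, 2.91], [-0.3, 2.13], [-1.5, 1.42], [0.17, 2.43], [-1.26, 4.41], [0.16, 1.93], [-2.52, 2.52]. Speed limits (rad/s): [1.89, 1.89, 2.39, 2.39, 3.01, 3.01, 3.01].

### API

Orientations are given as [roll, pitch, yaw] about the fixed x, y, z axes, in that order (R = Rz(yaw) Ry(pitch) Rx(roll)).
In Python, from workcell import bot gives the robot as it stands.
- The arm moves only by the tool jog_arm, never from a script. Its argument "motion" is a list of rows, each a list of 5 numbers: the shift along the tool's x, y, z scaled (see below), then the turn about the tool's z scaled (see below), then the opening, from 0 (shut) to 1 (fully open). A call has 1 to 12 rows; each row shifts and turns the commanded pose from where the row before left it, along the tool's axes as they then stand; what a row does not reach is not made up. The controller multiplies each number of a shift by 30 mm and each number of a turn by 0.08 rad. A row lasts 1/10 s, in which the tool goes at most 50 mm and 8.59 degrees, less where a joint would pass 70% of its speed; a pose out of reach is approached as far as the arm can. A call with a number of a shift or a turn outside -1 to 1 is refused whole. A call with a gripper value outside its range is refused whole. The fingers move at their own pace and stop on an object; "newtons" is the grip in N (left out, the last holds). Time passes only in rows, so rows that do not move let the fingers close. It gives the time, the measured TCP pose, the force, the opening and the grip force at its end, in the units of the state.
- bot.observe(): the state, without advancing time (a new reading comes with each control period).
- bot.grab_frame(name): name is "scene" or "top"; returns a dict with "pixels" (400x640x3 uint8, red, green, blue), "fovy" (degrees; the focal length in pixels is half the picture's height over the tangent of half this angle, whatever the lens; pixels are square), "cx", "cy" (the principal point, pixels), "rvec" (rotation vector, rad) and "tvec" (3), from world to camera coordinates, as OpenCV has them. Camera axes: x right, y down, z forward; pixel columns grow to the right and rows downward; lengths in m; the calibration is good to about 2 mm. A picture is of the moment at which its call begins. There is no depth.
- bot.job_done(): hands the job in; it is judged then, once.
The state is a dict: "clock": time; "qpos": joint angles; "qd": joint speeds; "joint_efforts": joint torques, N m; "position": TCP position; "tool_rot": TCP orientation; "force": force on the tool from outside, world axes, zero at the start; "moment": the same for the moment, N m; "grip_width": finger opening in m; "finger_force": force on a finger pad.
Only numpy, scipy, OpenCV 4.12 (cv2) and the standard library are available. Lean on these libraries where they do the work, as an engineer would, in place of code of your own. Each camera call takes 0.05 s, during which the arm holds its last target. There are 200 camera calls.

## Working session

There is one attempt and no reset: what is moved stays moved. The work goes in short steps, Python scripts to look and compute and a tool call to move; the robot and the scene stay as the last step left them, time stands still between calls to the robot, and variables do not carry over. Pictures are saved under pics/ and viewed, at most 14 in all, crops included, and the job is handed in when it is done.

Besides the shell and the picture viewer there is one more tool, called after ">>>" in YAML: its name, and indented under it one key for each argument. jog_arm: Moves the arm, as the interface text tells. Shifts and turns lie within -1 to 1; 1 stands for 30 mm of shift or 0.08 rad of turn. Its arguments: {"type":"object","properties":{"motion":{"type":"array","items":{"type":"array","items":{"type":"number"}}},"newtons":{"type":"number"}},"required":["motion"]}

```bash
mkdir -p pics; ls; python3 - <<'E'
from workcell import bot
import cv2
for n in("scene","top"):
    f=bot.grab_frame(n); cv2.imwrite(f"pics/{n}0.png",f["pixels"][:,:,::-1]); print(n,f["fovy"],f["cx"],f["cy"],f["rvec"],f["tvec"])
s=bot.observe(); print(s)
E
```

```text
pics
scene 55.95178721901478 321.76578237721503 197.8843977762883 [ 0.85764     2.65169517 -0.95927309] [ 0.30641806 -0.20982283  1.33095348]
top 52.685429176212665 321.89015401287355 200.5596032300419 [ 2.16271534 -2.10841549  0.17125157] [0.07212003 0.44048409 0.95642971]
{'clock': 0.1, 'qpos': array([-1.20717797,  0.52199181, -0.03634807,  1.59995405,  0.02122711,
        1.02115151, -0.11279843]), 'qd': array([ 8.63543898e-04, -8.64165432e-04, -1.68698425e-03, -1.37269442e-03,
        2.79439823e-05,  2.57302548e-03,  1.96718856e-03]), 'joint_efforts': array([ 3.42102532e-03, -9.28489280e+01,  1.98448978e+00, -3.70523858e+01,
        1.82254636e-02,  5.39972898e-03,  9.45191914e-05]), 'position': array([0.26260362, 0.56679565, 0.23075869]), 'tool_rot': array([-3.14047775e+00,  9.34432614e-05,  2.70779707e+00]), 'force': array([-0.24450288,  0.29244672,  1.00618508]), 'moment': array([ 0.00049602, -0.00707884, -0.08415751]), 'finger_force': 0.0, 'grip_width': 0.08526619133103072}
```

View pics/scene0.png

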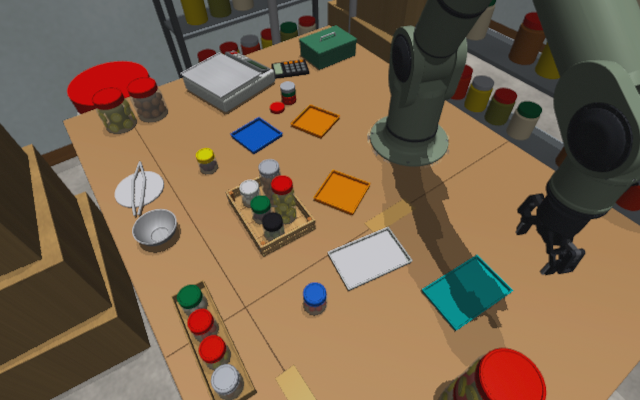

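View pics/top0.png

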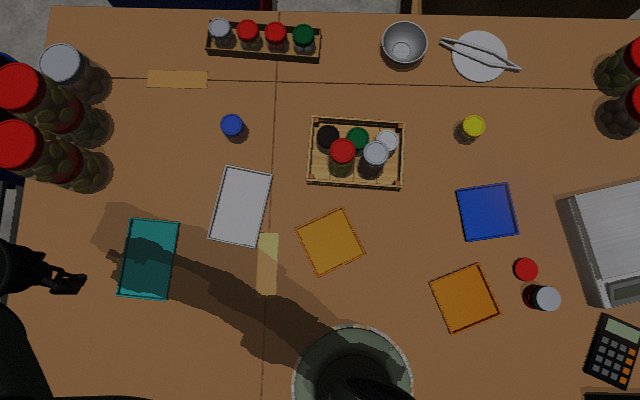

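The top view shows the crate at (356,153) with lids red (341,150), grey (375,153), green (357,138), white (387,140) and black (327,137). Outside it are the yellow lid (473,125), blue lid (232,125), steel tray (240,206) and blue order tray (487,211).

Look-alikes in the top view:
- **Red lids:** rack (247,30) and (276,33), a flat lid (525,269), big jars (15,85).
- **Green lid:** rack (303,35).
- **Grey/white lids:** rack (220,28), (545,297), (62,60).
- **Trays:** turquoise (148,258), orange (330,241) and (464,298).

I choose the jars in the crate, the steel tray and the blue order tray.

```bash
cat > h.py <<'E'
import numpy as np, cv2
from workcell import bot
def K(f):
    F=200/np.tan(np.radians(f["fovy"])/2); return np.array([[F,0,f["cx"]],[0,F,f["cy"]],[0,0,1.]])
def p2w(f,uv,z):
    R=cv2.Rodrigues(np.array(f["rvec"]))[0]; t=np.array(f["tvec"]).ravel()
    d=R.T@np.linalg.inv(K(f))@np.array([uv[0],uv[1],1.]); c=-R.T@t
    return (c+d*(z-c[2])/d[2])[:2]
def w2p(f,p):
    return cv2.projectPoints(np.array([p],float),np.array(f["rvec"],float),np.array(f["tvec"],float),K(f),None)[0].ravel()
E
python3 - <<'E'
from h import *
f=bot.grab_frame("top"); im=f["pixels"][:,:,::-1].copy()
c=cv2.resize(im[105:255,195:525],None,fx=2.4,fy=2.4,interpolation=cv2.INTER_CUBIC); cv2.imwrite("pics/crop1.png",c)
g=bot.grab_frame("scene"); 
c=cv2.resize(g["pixels"][140:260,180:380,::-1],None,fx=4,fy=4,interpolation=cv2.INTER_CUBIC); cv2.imwrite("pics/crop2.png",c)
for n,uv,z in [("red",(341.5,150.5),.158),("grey",(375.5,153),.158),("green",(357,138),.076),("white",(387,140),.076),("black",(327.5,137.5),.076),("yellow",(473.5,125.5),.068),("blue",(232,125),.068)]: print(n,p2w(f,uv,z))
for n,uv,z in [("yellow",(205,156),.068),("blue",(315,294),.068),("red",(282.5,185),.158),("grey",(269,168),.158),("green",(260.5,204),.076)]: print("sc",n,p2w(g,uv,z))
for n,q in [("steel",[(226,165.5),(272,173),(252,247.5),(207.5,239)]),("order",[(455.5,189),(508.5,182),(519.5,235.5),(465,242)])]:
    w=np.array([p2w(f,u,.013) for u in q]); print(n,w.mean(0),np.linalg.norm(w-np.roll(w,1,0),axis=1),w)
E
```

```text
red [0.5308958  0.04256427]
grey [ 0.52711853 -0.03205221]
green [0.5872721  0.00217692]
white [ 0.58408748 -0.07030908]
black [0.58672013 0.07348963]
yellow [ 0.62899118 -0.28348   ]
blue [0.61526631 0.30819749]
sc yellow [ 0.63546242 -0.27170716]
sc blue [0.62111132 0.31613514]
sc red [0.53708023 0.05093686]
sc grey [ 0.53417506 -0.02375941]
sc green [0.59227952 0.00852479]
steel [0.42395775 0.2897483 ] [0.19098022 0.11933414 0.19378842 0.11271145] [[0.52661285 0.3301776 ]
 [0.51000559 0.21200469]
 [0.32055579 0.25278122]
 [0.33865679 0.36402971]]
order [ 0.42417074 -0.33061345] [0.13439724 0.13638772 0.13647102 0.13693284] [[ 0.48039415 -0.25318735]
 [ 0.50187139 -0.38787342]
 [ 0.36696274 -0.40846458]
 [ 0.34745466 -0.27292846]]
```

View pics/crop1.png

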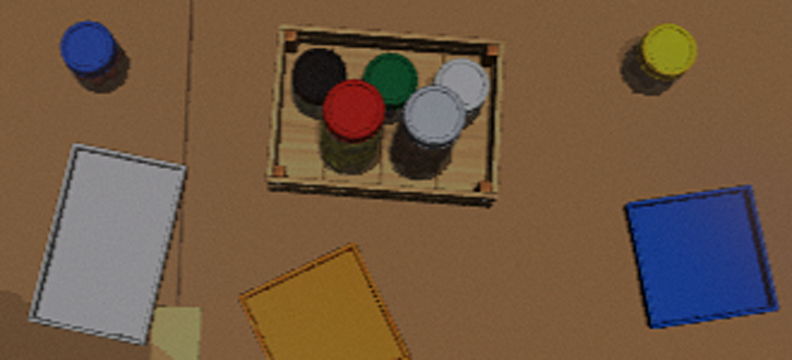

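View pics/crop2.png

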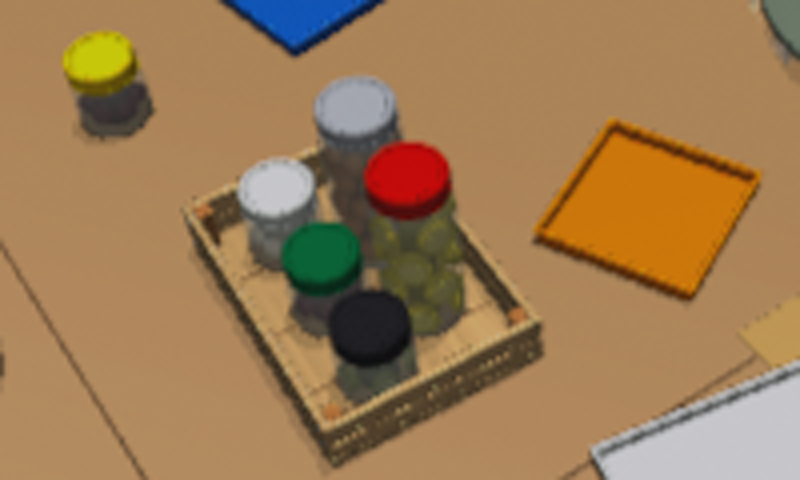

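The crop confirms the choices: the mango jar with red lid is front left, the nut jar with grey lid front right and green back middle. My first picks from the two cameras differ by about 7 mm, so I'll match lid silhouettes instead.

```bash
cat >> h.py <<'E'
from scipy.optimize import least_squares
HUE={"red":((174,6),120,90),"yellow":((24,34),150,110),"blue":((105,122),130,60),"green":((60,85),120,40)}
def cen(f,col,guess,r=18):
    hsv=cv2.cvtColor(f["pixels"],cv2.COLOR_RGB2HSV); (a,b),s,v=HUE[col]; h=hsv[...,0]
    m=((h>=a)&(h<=b) if a<b else (h>=a)|(h<=b))&(hsv[...,1]>s)&(hsv[...,2]>v)
    w=np.zeros_like(m); x,y=map(int,guess); w[y-r:y+r,x-r:x+r]=1
    n,l,st,ce=cv2.connectedComponentsWithStats((m&w).astype(np.uint8)); i=1+st[1:,4].argmax(); return ce[i],st[i,4]
def hull(f,xy,zt,d,h=.018):
    a=np.linspace(0,2*np.pi,60)
    P=np.concatenate([np.c_[xy[0]+d/2*np.cos(a),xy[1]+d/2*np.sin(a),0*a+z] for z in(zt,zt-h)])
    q=cv2.projectPoints(P,np.array(f["rvec"],float),np.array(f["tvec"],float),K(f),None)[0].astype(np.float32)
    H=cv2.convexHull(q); M=cv2.moments(H); return np.array([M["m10"],M["m01"]])/M["m00"],M["m00"]
def locate(f,col,guess,zt,d,r=18):
    c,A=cen(f,col,guess,r); s=least_squares(lambda p:hull(f,p,zt,d)[0]-c,p2w(f,c,zt),diff_step=1e-3)
    return s.x,c,A,hull(f,s.x,zt,d)[1]
E
python3 - <<'E'
from h import *
np.set_printoptions(precision=4,suppress=True)
f=bot.grab_frame("top");g=bot.grab_frame("scene")
for fr,L in((f,[("red",(342,149),.158,.057),("green",(357,138),.076,.056),("yellow",(473,125),.068,.056),("blue",(232,125),.068,.056)]),(g,[("red",(282,185),.158,.057),("green",(260,204),.076,.056),("yellow",(205,156),.068,.056),("blue",(315,294),.068,.056)])):
    for a in L: print(a[0],*locate(fr,*a))
E
```

```text
red [0.5347 0.0412] [342.0021 149.9266] 477 561.1077441244852
green [ 0.5926 -0.0011] [358.0872 137.0062] 321 452.50378311087843
yellow [ 0.6333 -0.2872] [473.721  125.0912] 362 468.5245939301094
blue [0.6205 0.3127] [231.0521 124.1315] 365 452.05279222130775
red [0.533  0.0357] [281.0799 183.1979] 288 364.08857071888633
green [0.5909 0.0004] [259.9203 204.0254] 276 320.84490217780694
yellow [ 0.6319 -0.2915] [204.1158 154.1474] 190 242.53505722805858
blue [0.6202 0.3119] [314.4159 294.229 ] 428 481.81546619394794
```

```bash
python3 - <<'E'
from h import *
np.set_printoptions(precision=4,suppress=True)
f=bot.grab_frame("top");g=bot.grab_frame("scene")
def fit(fr,lo,hi,z,win):
    hsv=cv2.cvtColor(fr["pixels"],cv2.COLOR_RGB2HSV); m=cv2.inRange(hsv,lo,hi); w=np.zeros_like(m); x0,y0,x1,y1=win; w[y0:y1,x0:x1]=255; m&=w
    c=max(cv2.findContours(m,0,1)[0],key=cv2.contourArea)
    P=np.array([p2w(fr,u[0],z) for u in c]); r=cv2.minAreaRect((P*1000).astype(np.float32)); print(r)
fit(f,(105,150,60),(125,255,255),.010,(445,175,530,250))
fit(f,(0,0,110),(180,60,255),.010,(200,155,285,255))
fit(g,(105,150,60),(125,255,255),.010,(225,110,290,160))
fit(g,(0,0,110),(180,60,255),.010,(320,220,420,295))
E
```

```text
((425.9930419921875, -331.2460632324219), (133.72865295410156, 133.0009002685547), 9.97525405883789)
((424.3695983886719, 290.01751708984375), (119.7855224609375, 191.8771209716797), 79.51685333251953)
((427.3316650390625, -330.68817138671875), (135.7837677001953, 139.60777282714844), 9.877498626708984)
((424.6383972167969, 288.20306396484375), (125.79078674316406, 196.1027374267578), 79.76141357421875)
```

>>> jog_arm:
  motion:
    - [0, 0, -1, 1, 1]
    - [0, 0, -1, 1, 1]
    - [0, 0, 0, 1, 1]
    - [0, 0, 0, 1, 1]
    - [0, 0, 0, 1, 1]
    - [0, 0, 0, 1, 1]
    - [0, 0, 0, 1, 1]
    - [0, 0, 0, 1, 1]
    - [0, 0, 0, 1, 1]
    - [0, 0, 0, 1, 1]
    - [0, 0, 0, 1, 1]
    - [0, 0, 0, 1, 1]
  newtons: 50

```text
clock: 1.6
position: [0.2627, 0.5671, 0.2913]
tool_rot: [-3.142, 0.0, 1.745]
force: [0.3, -0.9, 0.0]
grip_width: 0.0851
finger_force: 0.0
```

>>> jog_arm:
  motion:
    - [0, 0, 0, 1, 1]
    - [0, 0, 0, 1, 1]
    - [0, 0, 0, 0.175, 1]
    - [-1, 0.5, 0, 0, 1]
    - [-1, 0.5, 0, 0, 1]
    - [-1, 0.5, 0, 0, 1]
    - [-1, 0.5, 0, 0, 1]
    - [-1, 0.5, 0, 0, 1]
    - [-1, 0.5, 0, 0, 1]
    - [-1, 0.5, 0, 0, 1]
    - [-1, 0.5, 0, 0, 1]
    - [-1, 0.5, 0, 0, 1]

```text
clock: 2.8
position: [0.399, 0.2962, 0.2915]
tool_rot: [3.141, -0.0, 1.576]
force: [0.9, 0.9, 0.4]
grip_width: 0.0859
finger_force: 0.0
```

>>> jog_arm:
  motion:
    - [-1, 0.5, 0, 0, 1]
    - [-1, 0.5, 0, 0, 1]
    - [-1, 0.5, 0, 0, 1]
    - [-1, 0.5, 0, 0, 1]
    - [-1, 0.5, 0, 0, 1]
    - [-1, 0.5, 0, 0, 1]
    - [-1, 0.5, 0, 0, 1]
    - [-0.8, 0.5, 0, 0, 1]
    - [-0.6, 0.5, 0, 0, 1]
    - [0, 0, 0, 0, 1]
    - [0, 0, 0, 0, 1]

```text
clock: 3.9
position: [0.5342, 0.0457, 0.2911]
tool_rot: [-3.141, 0.0, 1.574]
force: [-0.0, -0.0, -0.7]
grip_width: 0.0852
finger_force: 0.0
```

>>> jog_arm:
  motion:
    - [-0.25, 0, 1, 0, 1]
    - [0, 0, 1, 0, 1]
    - [0, 0, 1, 0, 1]
    - [0, 0, 0.4, 0, 1]
    - [0, 0, 0, 0, 1]

```text
clock: 4.4
position: [0.5335, 0.039, 0.1885]
tool_rot: [-3.139, 0.0, 1.575]
force: [0.6, 0.3, 0.4]
grip_width: 0.0852
finger_force: 0.0
```

```bash
python3 - <<'E'
from h import *
np.set_printoptions(precision=4,suppress=True)
g=bot.grab_frame("scene");f=bot.grab_frame("top")
a=cv2.resize(g["pixels"][120:250,200:360,::-1],None,fx=2.5,fy=2.5,interpolation=cv2.INTER_CUBIC)
b=cv2.resize(f["pixels"][80:210,275:435,::-1],None,fx=2.5,fy=2.5,interpolation=cv2.INTER_CUBIC)
cv2.imwrite("pics/c3.png",np.hstack([a,b])); print(bot.observe()["position"])
E
```

```text
[0.5347 0.0387 0.1903]
```

View pics/c3.png

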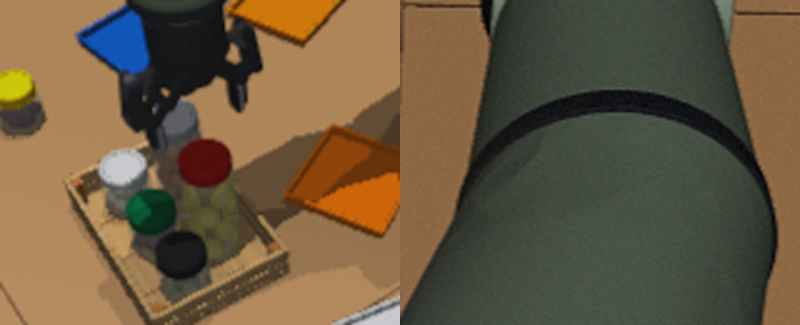

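The left half shows the fingers at (160,135) and (238,105), straddling the red lid at (205,158). The arm blocks the top camera. I'll descend and close.

>>> jog_arm:
  motion:
    - [0, 0, 0.7, 0, 1]
    - [0, 0, 0.7, 0, 1]
    - [0, 0, 0.6, 0, 1]
    - [0, 0, 0, 0, 1]
    - [0, 0, 0, 0, 0.6]
    - [0, 0, 0, 0, 0.4]
    - [0, 0, 0, 0, 0]
    - [0, 0, 0, 0, 0]
    - [0, 0, 0, 0, 0]
    - [0, 0, 0, 0, 0]
  newtons: 50

```text
clock: 5.5
position: [0.535, 0.0385, 0.1311]
tool_rot: [3.139, -0.001, 1.574]
force: [-3.9, -0.8, 13.7]
grip_width: 0.0551
finger_force: 50.0
```

>>> jog_arm:
  motion:
    - [0, 0, -0.3, 0, 0]
    - [0, 0, -0.7, 0, 0]
    - [0, 0, -0.7, 0, 0]
    - [0, 0, -0.6, 0, 0]
    - [0, 0, 0, 0, 0]

```text
clock: 6.0
position: [0.5353, 0.0385, 0.2009]
tool_rot: [3.138, -0.001, 1.574]
force: [0.6, 0.0, -5.9]
grip_width: 0.0554
finger_force: 55.4
```

>>> jog_arm:
  motion:
    - [0.4, -0.1, 0, 0, 0]
    - [0.7, -0.2, 0, 0, 0]
    - [0.8, -0.2, 0, 0, 0]
    - [0.9, -0.25, 0, 0, 0]
    - [0.9, -0.25, 0, 0, 0]
    - [0.9, -0.25, 0, 0, 0]
    - [0.9, -0.25, 0, 0, 0]
    - [0.9, -0.25, 0, 0, 0]
    - [0.8, -0.25, 0, 0, 0]
    - [0.6, -0.2, 0, 0, 0]
    - [0.28, 0, 0, 0, 0]
    - [0, 0, 0, 0, 0]

```text
clock: 7.2
position: [0.467, 0.2817, 0.1976]
tool_rot: [-3.141, 0.0, 1.576]
force: [0.4, -0.4, -6.6]
grip_width: 0.0552
finger_force: 55.3
```

```bash
python3 - <<'E'
from h import *
print({k:bot.observe()[k] for k in("position","force","moment","grip_width")})
g=bot.grab_frame("scene");f=bot.grab_frame("top")
a=cv2.resize(g["pixels"][150:310,240:440,::-1],None,fx=2,fy=2,interpolation=cv2.INTER_CUBIC)
b=cv2.resize(f["pixels"][110:270,190:390,::-1],None,fx=2,fy=2,interpolation=cv2.INTER_CUBIC)
cv2.imwrite("pics/c4.png",np.hstack([a,b]))
E
```

```text
{'position': array([0.46695281, 0.28167571, 0.19757271]), 'force': array([ 0.40443535, -0.42570281, -6.57290518]), 'moment': array([-0.14588768, -0.07708713,  0.02975098]), 'grip_width': 0.05519772600445368}
```

View pics/c4.png

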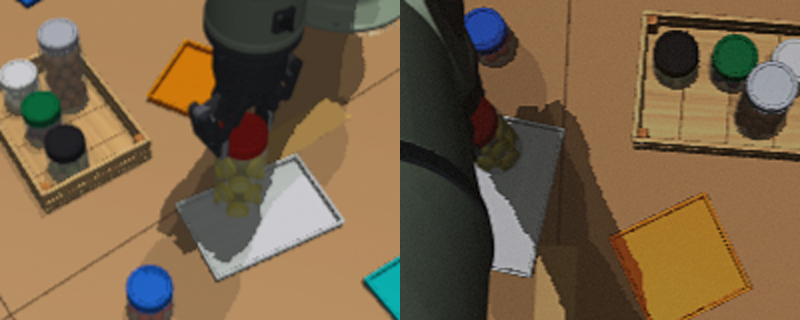

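The red jar hangs upright over the far half of the steel tray, lid at (248,135). Next I set it down.

>>> jog_arm:
  motion:
    - [0, 0, 0.5, 0, 0]
    - [0, 0, 0.8, 0, 0]
    - [0, 0, 0.6, 0, 0]
    - [0, 0, 0.25, 0, 0]
    - [0, 0, 0.1, 0, 0]
    - [0, 0, 0.05, 0, 0]
    - [0, 0, 0, 0, 0]

```text
clock: 8.0
position: [0.4679, 0.2806, 0.1299]
tool_rot: [3.141, -0.0, 1.573]
force: [-0.4, 0.2, -5.2]
grip_width: 0.0554
finger_force: 55.1
```

>>> jog_arm:
  motion:
    - [0, 0, 0.06, 0, 0]
    - [0, 0, 0.05, 0, 0]
    - [0, 0, 0.03, 0, 0]
    - [0, 0, 0, 0, 0]

```text
clock: 8.4
position: [0.4679, 0.2811, 0.1262]
tool_rot: [3.141, -0.001, 1.574]
force: [-4.1, -1.4, 13.3]
grip_width: 0.0553
finger_force: 57.4
```

>>> jog_arm:
  motion:
    - [0, 0, 0, 0, 1]
    - [0, 0, 0, 0, 1]
    - [0, 0, 0, 0, 1]
    - [0, 0, -0.5, 0, 1]
    - [0, 0, -1, 0, 1]
    - [0, 0, -1, 0, 1]
    - [-0.5, 0, -0.3, 0, 1]
    - [-1, 0.2, 0, 0, 1]
    - [-1, 0.2, 0, 0, 1]
    - [-1, 0.2, 0, 0, 1]
    - [-1, 0.2, 0, 0, 1]
    - [-1, 0.2, 0, 0, 1]

```text
clock: 9.6
position: [0.4979, 0.114, 0.2089]
tool_rot: [-3.141, 0.0, 1.574]
force: [-0.1, -0.8, 0.4]
grip_width: 0.0853
finger_force: 0.0
```

>>> jog_arm:
  motion:
    - [-1, 0.2, 0, 0, 1]
    - [-1, 0.2, 0, 0, 1]
    - [-1, 0.2, 0, 0, 1]
    - [-1, 0.2, 0, 0, 1]
    - [-0.8, 0.2, 0, 0, 1]
    - [-0.27, 0.17, 0, 0, 1]
    - [0, 0, 0, 0, 1]
    - [0, 0, 0, 0, 1]

```text
clock: 10.4
position: [0.5334, -0.0355, 0.2088]
tool_rot: [-3.141, -0.0, 1.574]
force: [0.4, 0.1, 0.1]
grip_width: 0.0854
finger_force: 0.0
```

```bash
python3 - <<'E'
from h import *
print(bot.observe()["position"])
f=bot.grab_frame("top");g=bot.grab_frame("scene")
print("red top",locate(f,"red",(245,150),.153,.057,30)); print("red sc",locate(g,"red",w2p(g,(.468,.281,.15)),.153,.057))
print(locate(g,"green",(260,204),.076,.056))
a=cv2.resize(g["pixels"][120:280,220:420,::-1],None,fx=2,fy=2,interpolation=cv2.INTER_CUBIC)
b=cv2.resize(f["pixels"][110:270,190:390,::-1],None,fx=2,fy=2,interpolation=cv2.INTER_CUBIC)
cv2.imwrite("pics/c5.png",np.hstack([a,b]))
E
```

```text
[ 0.53336491 -0.0354513   0.20879783]
red top (array([0.47686812, 0.28496261]), array([230.9704918 , 173.18032787]), np.int32(305), 576.7122613586253)
red sc (array([0.46487034, 0.28085771]), array([359.06349206, 233.48412698]), np.int32(378), 468.8234080646653)
(array([0.5911702 , 0.00098501]), array([259.93357934, 204.19926199]), np.int32(271), 321.13349273079075)
```

View pics/c5.png

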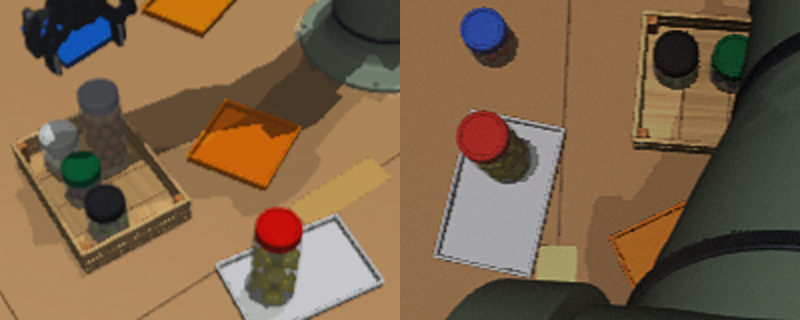

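```bash
python3 - <<'E'
from h import *
f=bot.grab_frame("top");g=bot.grab_frame("scene")
for fr,c in((f,(376.2,152.2)),(g,(269,168))):
    print(least_squares(lambda p:hull(fr,p,.158,.057)[0]-c,p2w(fr,c,.158),diff_step=1e-3).x)
E
```

```text
[ 0.53139843 -0.03459731]
[ 0.53041804 -0.03218321]
```

The red jar stands upright on the tray at about (278,250), and the grey lid measures about (0.532, -0.035), so I'm above it.

>>> jog_arm:
  motion:
    - [0.03, -0.03, 0.8, 0, 1]
    - [0, 0, 0.8, 0, 1]
    - [0, 0, 0.7, 0, 1]
    - [0, 0, 0.3, 0, 1]
    - [0, 0, 0, 0, 1]
    - [0, 0, 0, 0, 0.6]
    - [0, 0, 0, 0, 0.4]
    - [0, 0, 0, 0, 0]
    - [0, 0, 0, 0, 0]
    - [0, 0, 0, 0, 0]
    - [0, 0, 0, 0, 0]

```text
clock: 11.7
position: [0.5332, -0.0354, 0.1324]
tool_rot: [3.14, -0.0, 1.574]
force: [-2.9, 0.3, 11.0]
grip_width: 0.0555
finger_force: 50.6
```

>>> jog_arm:
  motion:
    - [0, 0, -0.3, 0, 0]
    - [0, 0, -0.7, 0, 0]
    - [0, 0, -0.7, 0, 0]
    - [0.1, -0.3, -0.6, 0, 0]
    - [0.4, -0.6, 0, 0, 0]
    - [0.8, -0.7, 0, 0, 0]
    - [0.8, -0.7, 0, 0, 0]
    - [0.8, -0.7, 0, 0, 0]
    - [0.8, -0.7, 0, 0, 0]
    - [0.8, -0.6, 0, 0, 0]
    - [0.8, -0.4, 0, 0, 0]
    - [0.8, -0.3, 0, 0, 0]

```text
clock: 12.9
position: [0.3813, 0.1481, 0.2009]
tool_rot: [3.141, -0.001, 1.574]
force: [0.3, -0.1, -3.4]
grip_width: 0.0555
finger_force: 54.4
```

>>> jog_arm:
  motion:
    - [0.8, -0.1, 0, 0, 0]
    - [0.8, 0, 0, 0, 0]
    - [0.8, 0, 0, 0, 0]
    - [0.8, 0, 0, 0, 0]
    - [0.8, 0, 0, 0, 0]
    - [0.7, 0, 0, 0, 0]
    - [0.27, 0, 0, 0, 0]
    - [0, 0, 0, 0, 0]
    - [0, 0, 0, 0, 0]

```text
clock: 13.8
position: [0.3788, 0.2952, 0.2003]
tool_rot: [-3.142, 0.0, 1.573]
force: [0.2, -1.0, -4.0]
grip_width: 0.0553
finger_force: 54.4
```

>>> jog_arm:
  motion:
    - [0, 0, 0.5, 0, 0]
    - [0, 0, 0.8, 0, 0]
    - [0, 0, 0.6, 0, 0]
    - [0, 0, 0.25, 0, 0]
    - [0, 0, 0.1, 0, 0]
    - [0, 0, 0.05, 0, 0]
    - [0, 0, 0.05, 0, 0]
    - [0, 0, 0.05, 0, 0]
    - [0, 0, 0, 0, 0]

```text
clock: 14.7
position: [0.3788, 0.2963, 0.1283]
tool_rot: [3.141, -0.0, 1.574]
force: [-0.9, 0.3, -3.2]
grip_width: 0.0556
finger_force: 54.4
```

>>> jog_arm:
  motion:
    - [0, 0, 0.05, 0, 0]
    - [0, 0, 0.03, 0, 0]
    - [0, 0, 0, 0, 0]

```text
clock: 15.0
position: [0.379, 0.2972, 0.1273]
tool_rot: [3.141, -0.002, 1.574]
force: [-9.0, -1.4, 35.0]
grip_width: 0.0555
finger_force: 58.4
```

>>> jog_arm:
  motion:
    - [0, 0, -0.03, 0, 0.82]
    - [0, 0, 0, 0, 0.82]
    - [0, 0, 0, 0, 0.82]
    - [0, 0, 0, 0, 0.82]
    - [0, 0, -0.5, 0, 0.82]
    - [0, 0, -1, 0, 0.82]
    - [0, 0, -1, 0, 0.82]
    - [-0.5, 0, -0.3, 0, 0.82]
    - [-1, 0.6, 0, 0, 0.82]
    - [-1, 0.7, 0, 0, 0.82]
    - [-1, 0.8, 0, 0, 0.82]
    - [-1, 0.8, 0, 0, 0.82]

```text
clock: 16.2
position: [0.4666, 0.1598, 0.2103]
tool_rot: [-3.141, 0.0, 1.574]
force: [0.0, 0.3, 0.4]
grip_width: 0.0702
finger_force: 0.0
```

>>> jog_arm:
  motion:
    - [-1, 0.8, 0, 0, 0.82]
    - [-1, 0.8, 0, 0, 0.82]
    - [-1, 0.8, 0, 0, 0.82]
    - [-1, 0.8, 0, 0, 0.82]
    - [-1, 0.8, 0, 0, 0.82]
    - [-0.4, 0.2, 0, 0, 0.82]
    - [0, 0, 0, 0, 0.82]
    - [0, 0, 0, 0, 0.82]

```text
clock: 17.0
position: [0.5919, 0.0003, 0.2101]
tool_rot: [-3.141, -0.0, 1.574]
force: [-0.3, 0.9, -0.1]
grip_width: 0.07
finger_force: 0.0
```

```bash
python3 - <<'E'
from h import *
print(bot.observe()["position"],bot.observe()["grip_width"])
f=bot.grab_frame("top");g=bot.grab_frame("scene")
print(locate(g,"red",w2p(g,(.468,.281,.15)),.153,.057))
print(locate(g,"green",(260,204),.076,.056))
a=cv2.resize(g["pixels"][120:280,220:420,::-1],None,fx=2,fy=2,interpolation=cv2.INTER_CUBIC)
b=cv2.resize(f["pixels"][110:270,190:390,::-1],None,fx=2,fy=2,interpolation=cv2.INTER_CUBIC)
cv2.imwrite("pics/c6.png",np.hstack([a,b]))
E
```

```text
[5.91864475e-01 3.30535946e-04 2.10113483e-01] 0.07004681767342943
(array([0.46484488, 0.2808345 ]), array([359.0656168 , 233.47244094]), np.int32(381), 468.7969147094991)
(array([ 0.59142816, -0.00079292]), array([259.54285714, 203.84489796]), np.int32(245), 320.563359651831)
```

View pics/c6.png

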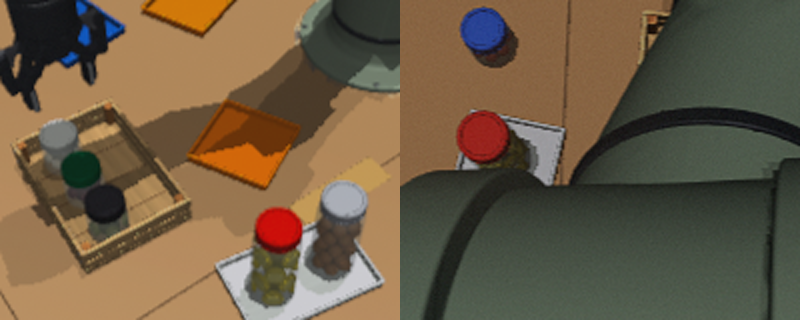

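Both tall jars stand upright on the steel tray, lids at (278,225) and (343,197). The gripper is over the green jar, so I descend with the fingers part open.

>>> jog_arm:
  motion:
    - [0, 0, 0.8, 0, 0.82]
    - [0, 0, 1, 0, 0.82]
    - [0, 0, 1, 0, 0.82]
    - [0, 0, 0.8, 0, 0.82]
    - [0, 0, 0.6, 0, 0.82]
    - [0, 0, 0.3, 0, 0.82]
    - [0, 0, 0, 0, 0.82]
    - [0, 0, 0, 0, 0.82]

```text
clock: 17.9
position: [0.5929, 0.0002, 0.0764]
tool_rot: [3.141, -0.0, 1.574]
force: [0.4, -0.0, -0.1]
grip_width: 0.07
finger_force: 0.0
```

>>> jog_arm:
  motion:
    - [0, 0, 0.2, 0, 0.82]
    - [0, 0, 0.2, 0, 0.82]
    - [0, 0, 0.2, 0, 0.82]
    - [0, 0, 0.2, 0, 0.82]
    - [0, 0, 0.05, 0, 0.82]
    - [0, 0, 0, 0, 0.82]

```text
clock: 18.5
position: [0.5924, -0.0002, 0.0498]
tool_rot: [-3.141, 0.0, 1.574]
force: [0.4, -0.1, 0.4]
grip_width: 0.0702
finger_force: 0.0
```

>>> jog_arm:
  motion:
    - [0, 0, 0, 0, 0.6]
    - [0, 0, 0, 0, 0.4]
    - [0, 0, 0, 0, 0]
    - [0, 0, 0, 0, 0]
    - [0, 0, 0, 0, 0]
    - [0, 0, 0, 0, 0]
  newtons: 50

```text
clock: 19.1
position: [0.5926, -0.0002, 0.0506]
tool_rot: [3.141, -0.0, 1.574]
force: [-2.3, -0.3, 5.2]
grip_width: 0.0544
finger_force: 52.1
```

>>> jog_arm:
  motion:
    - [0, 0, -0.3, 0, 0]
    - [0, 0, -0.7, 0, 0]
    - [0, 0, -0.8, 0, 0]
    - [0, 0, -0.8, 0, 0]
    - [0, 0, -0.4, 0, 0]
    - [-0.4, -0.2, 0, 0, 0]
    - [-0.8, -0.4, 0, 0, 0]
    - [-0.9, -0.5, 0, 0, 0]
    - [-0.9, -0.5, 0, 0, 0]
    - [-0.9, -0.5, 0, 0, 0]
    - [-0.9, -0.5, 0, 0, 0]
    - [-0.9, -0.5, 0, 0, 0]

```text
clock: 20.3
position: [0.4983, -0.1729, 0.1392]
tool_rot: [-3.14, 0.0, 1.573]
force: [1.3, 0.1, -3.3]
grip_width: 0.0545
finger_force: 53.4
```

>>> jog_arm:
  motion:
    - [-0.9, -0.5, 0, 0, 0]
    - [-0.9, -0.5, 0, 0, 0]
    - [-0.9, -0.5, 0, 0, 0]
    - [-0.9, -0.5, 0, 0, 0]
    - [-0.8, -0.3, 0, 0, 0]
    - [-0.5, -0.1, 0, 0, 0]
    - [-0.4, 0, 0, 0, 0]
    - [0, 0, 0, 0, 0]
    - [0, 0, 0, 0, 0]

```text
clock: 21.2
position: [0.4289, -0.3299, 0.1397]
tool_rot: [-3.141, -0.001, 1.574]
force: [-0.7, -0.2, -2.4]
grip_width: 0.0547
finger_force: 53.4
```

>>> jog_arm:
  motion:
    - [0, -0.1, 0.5, 0, 0]
    - [0, 0, 0.8, 0, 0]
    - [0, 0, 0.8, 0, 0]
    - [0, 0, 0.5, 0, 0]
    - [0, 0, 0.25, 0, 0]
    - [0, 0, 0.1, 0, 0]
    - [0, 0, 0.05, 0, 0]
    - [0, 0, 0.05, 0, 0]
    - [0, 0, 0, 0, 0]

```text
clock: 22.1
position: [0.4258, -0.3307, 0.049]
tool_rot: [3.141, 0.0, 1.574]
force: [0.5, 0.2, -2.2]
grip_width: 0.0545
finger_force: 53.4
```

>>> jog_arm:
  motion:
    - [0, 0, 0.05, 0, 0]
    - [0, 0, 0.04, 0, 0]
    - [0, 0, 0.02, 0, 0]
    - [0, 0, 0, 0, 0]

```text
clock: 22.5
position: [0.4256, -0.3307, 0.0456]
tool_rot: [3.141, -0.0, 1.574]
force: [-0.7, 1.4, 4.3]
grip_width: 0.0547
finger_force: 54.3
```

>>> jog_arm:
  motion:
    - [0, 0, 0, 0, 1]
    - [0, 0, 0, 0, 1]
    - [0, 0, 0, 0, 1]
    - [0, 0, 0, 0, 1]
    - [0, 0, -0.5, 0, 1]
    - [0, 0, -1, 0, 1]
    - [0, 0, -1, 0, 1]
    - [0, 0.6, -0.7, 0, 1]
    - [0.2, 1, 0, 0, 1]
    - [0.2, 1, 0, 0, 1]
    - [0.2, 1, 0, 0, 1]
    - [0.2, 1, 0, 0, 1]

```text
clock: 23.7
position: [0.5647, -0.3057, 0.1413]
tool_rot: [3.142, -0.0, 1.574]
force: [0.5, -0.9, 0.4]
grip_width: 0.0853
finger_force: 0.0
```

>>> jog_arm:
  motion:
    - [0.2, 1, 0, 0, 1]
    - [0.2, 1, 0, 0, 1]
    - [0.2, 0.3, 0, 0, 1]
    - [0, 0, 0, 0, 1]
    - [0, 0, 0, 0, 1]

```text
clock: 24.2
position: [0.6313, -0.2885, 0.1411]
tool_rot: [-3.141, 0.0, 1.573]
force: [0.7, -0.2, 1.0]
grip_width: 0.0854
finger_force: 0.0
```

```bash
python3 - <<'E'
from h import *
print(bot.observe()["position"],bot.observe()["grip_width"])
f=bot.grab_frame("top");g=bot.grab_frame("scene")
print(locate(g,"green",w2p(g,(.426,-.331,.065)),.071,.056))
print(locate(g,"yellow",(204,154),.068,.056))
a=cv2.resize(g["pixels"][60:220,150:350,::-1],None,fx=2,fy=2,interpolation=cv2.INTER_CUBIC)
b=cv2.resize(f["pixels"][100:260,340:540,::-1],None,fx=2,fy=2,interpolation=cv2.INTER_CUBIC)
cv2.imwrite("pics/c7.png",np.hstack([a,b]))
E
```

```text
[ 0.63134236 -0.28854936  0.14114619] 0.08538085505677856
(array([ 0.42767279, -0.33052844]), array([253.91333333, 122.72      ]), np.int32(150), 200.49289296363713)
(array([ 0.62373662, -0.30774131]), array([204.35483871, 150.29032258]), np.int32(31), 237.1571178532904)
```

View pics/c7.png

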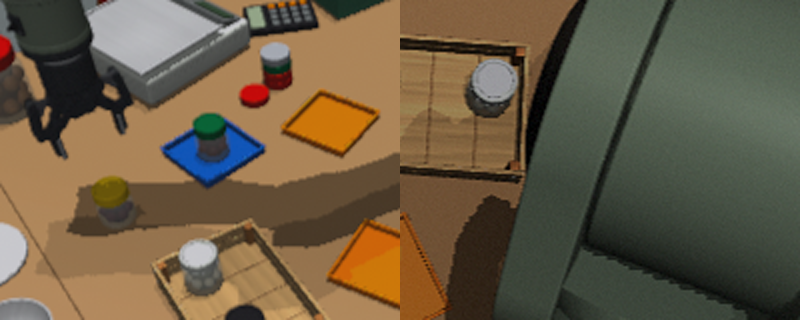

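The green jar stands upright mid order tray at (212,135). The yellow jar at (112,200) is below the gripper; its lid is in shadow, so I keep the earlier measurement.

>>> jog_arm:
  motion:
    - [0, 0.05, 0.8, 0, 1]
    - [0, 0, 0.8, 0, 1]
    - [0, 0, 0.5, 0, 1]
    - [0, 0, 0.4, 0, 1]
    - [0, 0, 0.4, 0, 1]
    - [0, 0, 0.37, 0, 1]
    - [0, 0, 0, 0, 1]
    - [0, 0, 0, 0, 0.6]
    - [0, 0, 0, 0, 0.4]
    - [0, 0, 0, 0, 0]
    - [0, 0, 0, 0, 0]
    - [0, 0, 0, 0, 0]

```text
clock: 25.5
position: [0.6343, -0.2883, 0.0443]
tool_rot: [3.14, 0.0, 1.574]
force: [-0.5, -0.3, 5.2]
grip_width: 0.0544
finger_force: 52.4
```

>>> jog_arm:
  motion:
    - [0, 0, 0, 0, 0]
    - [0, 0, 0, 0, 0]

```text
clock: 25.7
position: [0.6343, -0.2883, 0.0443]
tool_rot: [3.14, 0.001, 1.574]
force: [-1.5, 0.1, 6.4]
grip_width: 0.0545
finger_force: 52.4
```

>>> jog_arm:
  motion:
    - [0, 0, -0.3, 0, 0]
    - [0, 0, -0.7, 0, 0]
    - [0, 0, -0.8, 0, 0]
    - [0, 0, -0.8, 0, 0]
    - [0, 0, -0.6, 0, 0]
    - [0.4, -0.09, 0, 0, 0]
    - [0.8, -0.15, 0, 0, 0]
    - [0.9, -0.15, 0, 0, 0]
    - [0.9, -0.15, 0, 0, 0]
    - [0.9, -0.15, 0, 0, 0]
    - [0.9, -0.15, 0, 0, 0]
    - [0.9, -0.15, 0, 0, 0]

```text
clock: 26.9
position: [0.6029, -0.1151, 0.1388]
tool_rot: [-3.141, -0.0, 1.574]
force: [0.1, 0.2, -1.6]
grip_width: 0.0546
finger_force: 53.2
```

>>> jog_arm:
  motion:
    - [0.9, -0.15, 0, 0, 0]
    - [0.9, -0.15, 0, 0, 0]
    - [0.9, -0.1, 0, 0, 0]
    - [0.7, 0, 0, 0, 0]
    - [0.4, 0, 0, 0, 0]
    - [0, 0, 0, 0, 0]
    - [0, 0, 0, 0, 0]
    - [0, 0, 0, 0, 0]

```text
clock: 27.7
position: [0.5913, -0.0045, 0.1392]
tool_rot: [3.142, 0.001, 1.572]
force: [-0.5, 0.1, -1.7]
grip_width: 0.0544
finger_force: 53.2
```

```bash
python3 - <<'E'
from h import *
s=bot.observe();print(s["position"],s["tool_rot"],s["grip_width"],s["qpos"])
g=bot.grab_frame("scene")
print(locate(g,"yellow",w2p(g,(.5926,0,.155)),s["position"][2]-.0443+.068,.056,22))
cv2.imwrite("pics/c8.png",cv2.resize(g["pixels"][120:280,200:400,::-1],None,fx=3,fy=3,interpolation=cv2.INTER_CUBIC))
E
```

```text
[ 0.59130908 -0.00448679  0.13919647] [3.14159207e+00 5.88518653e-04 1.57224683e+00] 0.05439000666117776 [-0.36136065  0.61651046  0.39170632  1.78869363 -0.31260315  0.79788761
  0.18709637]
(array([0.60223935, 0.01209167]), array([253.6875, 188.1875]), np.int32(16), 368.5467617115937)
```

View pics/c8.png

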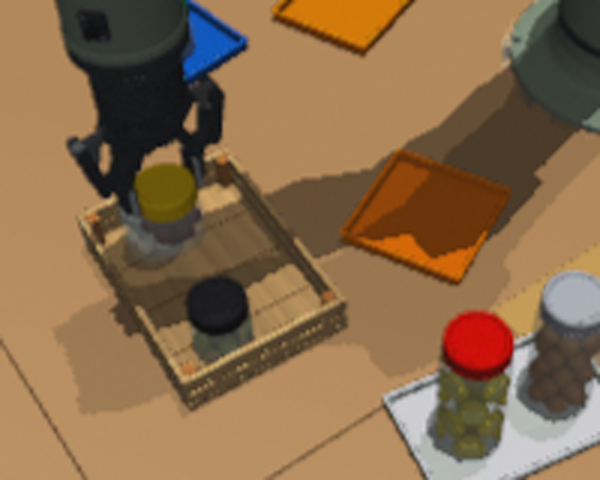

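The yellow jar hangs upright in the gripper over the crate at (165,205), 4 mm short in y. I correct that and lower.

>>> jog_arm:
  motion:
    - [0.14, 0.04, 0, 0, 0]
    - [0, 0, 0.5, 0, 0]
    - [0, 0, 0.5, 0, 0]
    - [0, 0, 0, 0, 0]
    - [0, 0, 0, 0, 0]

```text
clock: 28.25
position: [0.5922, 0.0008, 0.1084]
tool_rot: [-3.14, 0.0, 1.573]
force: [0.9, 0.0, -1.4]
grip_width: 0.0545
finger_force: 53.2
```

>>> jog_arm:
  motion:
    - [-0.03, 0.01, 0.5, 0, 0]
    - [0, 0, 0.5, 0, 0]
    - [0, 0, 0.4, 0, 0]
    - [0, 0, 0.2, 0, 0]
    - [0, 0, 0.1, 0, 0]
    - [0, 0, 0.05, 0, 0]
    - [0, 0, 0, 0, 0]

```text
clock: 28.95
position: [0.593, 0.0001, 0.0568]
tool_rot: [3.141, 0.0, 1.574]
force: [-0.8, -0.3, -2.4]
grip_width: 0.0542
finger_force: 53.2
```

>>> jog_arm:
  motion:
    - [0, 0, 0.05, 0, 0]
    - [0, 0, 0.03, 0, 0]
    - [0, 0, 0, 0, 0]

```text
clock: 29.25
position: [0.5929, 0.0002, 0.0544]
tool_rot: [3.141, -0.0, 1.574]
force: [0.1, 0.3, -1.2]
grip_width: 0.0543
finger_force: 53.2
```

>>> jog_arm:
  motion:
    - [0, 0, 0.03, 0, 0]
    - [0, 0, 0.03, 0, 0]
    - [0, 0, 0, 0, 0]

```text
clock: 29.55
position: [0.5928, 0.0002, 0.0524]
tool_rot: [-3.141, -0.0, 1.574]
force: [0.0, -0.5, -1.7]
grip_width: 0.0548
finger_force: 53.2
```

>>> jog_arm:
  motion:
    - [0, 0, 0.03, 0, 0]
    - [0, 0, 0.03, 0, 0]
    - [0, 0, 0, 0, 0]

```text
clock: 29.85
position: [0.5929, 0.0002, 0.0521]
tool_rot: [3.141, -0.001, 1.574]
force: [-9.6, 1.8, 29.5]
grip_width: 0.054
finger_force: 56.5
```

>>> jog_arm:
  motion:
    - [0, 0, -0.03, 0, 0.82]
    - [0, 0, 0, 0, 0.82]
    - [0, 0, 0, 0, 0.82]
    - [0, 0, 0, 0, 0.82]
    - [0, 0, -0.5, 0, 0.82]
    - [0, 0, -1, 0, 0.82]
    - [0, 0, -1, 0, 0.82]
    - [0, 0, -1, 0, 0.82]
    - [0, 0, -1, 0, 0.82]
    - [0, -0.2, -0.8, 0, 0.82]
    - [0.8, -0.6, 0, 0, 0.82]
    - [1, -0.7, 0, 0, 0.82]

```text
clock: 31.05
position: [0.5477, 0.0534, 0.2123]
tool_rot: [3.139, -0.0, 1.571]
force: [0.6, 0.5, -0.9]
grip_width: 0.0698
finger_force: 0.0
```

>>> jog_arm:
  motion:
    - [1, -0.7, 0, 0, 0.82]
    - [1, -0.7, 0, 0, 0.82]
    - [1, -0.7, 0, 0, 0.82]
    - [1, -0.7, 0, 0, 0.82]
    - [1, -0.7, 0, 0, 0.82]
    - [1, -0.7, 0, 0, 0.82]
    - [1, -0.7, 0, 0, 0.82]
    - [0.8, -0.6, 0, 0, 0.82]
    - [0.3, -0.1, 0, 0, 0.82]
    - [0, 0, 0, 0, 0.82]
    - [0, 0, 0, 0, 0.82]

```text
clock: 32.15
position: [0.3797, 0.2957, 0.211]
tool_rot: [3.141, 0.0, 1.573]
force: [-0.2, -0.4, 0.6]
grip_width: 0.07
finger_force: 0.0
```

```bash
python3 - <<'E'
from h import *
s=bot.observe();print(s["position"],s["grip_width"])
f=bot.grab_frame("top");g=bot.grab_frame("scene")
print(locate(g,"yellow",w2p(g,(.5926,0,.07)),.076,.056,22)); print(locate(f,"yellow",w2p(f,(.5926,0,.07)),.076,.056,18))
a=cv2.resize(g["pixels"][120:280,220:420,::-1],None,fx=2,fy=2,interpolation=cv2.INTER_CUBIC)
b=cv2.resize(f["pixels"][80:240,260:460,::-1],None,fx=2,fy=2,interpolation=cv2.INTER_CUBIC)
cv2.imwrite("pics/c9.png",np.hstack([a,b]))
E
```

```text
[0.37966391 0.29568023 0.21101543] 0.07001158514123988
(array([ 0.59263865, -0.00126863]), array([259.08614232, 203.93632959]), np.int32(267), 320.73732872481924)
(array([0.59426794, 0.00349349]), array([356.21447028, 136.31007752]), np.int32(387), 452.1750365193002)
```

View pics/c9.png

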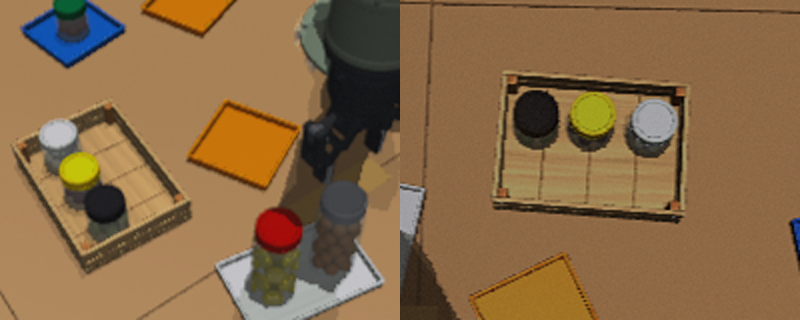

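The yellow jar stands upright mid back row at (593,115), within about 3 mm of centre. Next I take the grey jar at (343,200).

>>> jog_arm:
  motion:
    - [0.05, -0.02, 0.8, 0, 0.82]
    - [0, 0, 0.8, 0, 0.82]
    - [0, 0, 0.5, 0, 0.82]
    - [0, 0, 0.4, 0, 0.82]
    - [0, 0, 0.29, 0, 0.82]
    - [0, 0, 0, 0, 0.82]
    - [0, 0, 0, 0, 0.6]
    - [0, 0, 0, 0, 0.4]
    - [0, 0, 0, 0, 0]
    - [0, 0, 0, 0, 0]
    - [0, 0, 0, 0, 0]
    - [0, 0, 0, 0, 0]

```text
clock: 33.45
position: [0.3786, 0.2983, 0.1276]
tool_rot: [3.141, -0.001, 1.574]
force: [-1.0, -0.7, 8.1]
grip_width: 0.0551
finger_force: 52.8
```

>>> jog_arm:
  motion:
    - [0, 0, -0.3, 0, 0]
    - [0, 0, -0.7, 0, 0]
    - [0, 0, -0.8, 0, 0]
    - [0, 0, -0.7, 0, 0]
    - [-0.4, 0, 0, 0, 0]
    - [-0.8, 0, 0, 0, 0]
    - [-0.8, 0, 0, 0, 0]
    - [-0.8, 0, 0, 0, 0]
    - [-0.8, 0.2, 0, 0, 0]
    - [-0.8, 0.3, 0, 0, 0]
    - [-0.8, 0.4, 0, 0, 0]
    - [-0.8, 0.5, 0, 0, 0]

```text
clock: 34.65
position: [0.4204, 0.1164, 0.2015]
tool_rot: [-3.141, 0.0, 1.574]
force: [0.1, 0.2, -3.4]
grip_width: 0.0553
finger_force: 54.4
```

>>> jog_arm:
  motion:
    - [-0.8, 0.5, 0, 0, 0]
    - [-0.8, 0.5, 0, 0, 0]
    - [-0.8, 0.5, 0, 0, 0]
    - [-0.8, 0.5, 0, 0, 0]
    - [-0.8, 0.5, 0, 0, 0]
    - [-0.6, 0.5, 0, 0, 0]
    - [-0.29, 0.4, 0, 0, 0]
    - [0, 0.3, 0, 0, 0]
    - [0, 0, 0, 0, 0]
    - [0, 0, 0, 0, 0]

```text
clock: 35.65
position: [0.5317, -0.0277, 0.2015]
tool_rot: [-3.141, -0.0, 1.574]
force: [0.1, -0.1, -4.1]
grip_width: 0.0553
finger_force: 54.4
```

>>> jog_arm:
  motion:
    - [-0.22, 0.05, 0, 0, 0]
    - [0, 0, 0.4, 0, 0]
    - [0, 0, 0, 0, 0]
    - [0, 0, 0, 0, 0]

```text
clock: 36.05
position: [0.5335, -0.0347, 0.1895]
tool_rot: [-3.141, 0.0, 1.574]
force: [-0.6, -1.0, -3.5]
grip_width: 0.0552
finger_force: 54.4
```

>>> jog_arm:
  motion:
    - [0, 0, 0.5, 0, 0]
    - [0, 0, 0.6, 0, 0]
    - [0, 0, 0.4, 0, 0]
    - [0, 0, 0.2, 0, 0]
    - [0, 0, 0.1, 0, 0]
    - [0, 0, 0.05, 0, 0]
    - [0, 0, 0, 0, 0]

```text
clock: 36.75
position: [0.5341, -0.0348, 0.1347]
tool_rot: [3.141, -0.0, 1.574]
force: [-0.5, -0.4, -3.2]
grip_width: 0.0556
finger_force: 54.5
```

>>> jog_arm:
  motion:
    - [0, 0, 0.03, 0, 0]
    - [0, 0, 0, 0, 0]

```text
clock: 36.95
position: [0.534, -0.0348, 0.1337]
tool_rot: [3.141, -0.0, 1.574]
force: [0.1, -0.3, -4.5]
grip_width: 0.0554
finger_force: 54.5
```

>>> jog_arm:
  motion:
    - [0, 0, 0.03, 0, 0]
    - [0, 0, 0.02, 0, 0]
    - [0, 0, 0, 0, 0]

```text
clock: 37.25
position: [0.5341, -0.0349, 0.1327]
tool_rot: [3.141, -0.0, 1.574]
force: [-3.4, 0.2, 10.5]
grip_width: 0.0556
finger_force: 56.0
```

>>> jog_arm:
  motion:
    - [0, 0, 0, 0, 0.82]
    - [0, 0, 0, 0, 0.82]
    - [0, 0, 0, 0, 0.82]
    - [0, 0, 0, 0, 0.82]
    - [0, 0, -0.5, 0, 0.82]
    - [0, 0, -1, 0, 0.82]
    - [0, 0, -1, 0, 0.82]
    - [0.5, 0, -0.2, 0, 0.82]
    - [1, -0.2, 0, 0, 0.82]
    - [1, -0.2, 0, 0, 0.82]
    - [1, -0.2, 0, 0, 0.82]
    - [1, -0.2, 0, 0, 0.82]

```text
clock: 38.45
position: [0.5091, 0.1013, 0.213]
tool_rot: [3.142, -0.0, 1.574]
force: [0.7, 1.2, -0.1]
grip_width: 0.0701
finger_force: 0.0
```

>>> jog_arm:
  motion:
    - [1, -0.2, 0, 0, 0.82]
    - [1, -0.2, 0, 0, 0.82]
    - [1, -0.3, 0, 0, 0.82]
    - [1, -0.3, 0, 0, 0.82]
    - [1, -0.3, 0, 0, 0.82]
    - [0.8, -0.1, 0, 0, 0.82]
    - [0.2, 0, 0, 0, 0.82]
    - [0, 0, 0, 0, 0.82]
    - [0, 0, 0, 0, 0.82]

```text
clock: 39.35
position: [0.4673, 0.2789, 0.213]
tool_rot: [3.142, 0.001, 1.573]
force: [-0.1, -0.4, -0.2]
grip_width: 0.0703
finger_force: 0.0
```

>>> jog_arm:
  motion:
    - [0.06, 0.02, 0.8, 0, 0.82]
    - [0, 0, 0.8, 0, 0.82]
    - [0, 0, 0.5, 0, 0.82]
    - [0, 0, 0.4, 0, 0.82]
    - [0, 0, 0.36, 0, 0.82]
    - [0, 0, 0, 0, 0.82]
    - [0, 0, 0, 0, 0.6]
    - [0, 0, 0, 0, 0.4]
    - [0, 0, 0, 0, 0]
    - [0, 0, 0, 0, 0]
    - [0, 0, 0, 0, 0]
    - [0, 0, 0, 0, 0]

```text
clock: 40.55
position: [0.4678, 0.282, 0.1279]
tool_rot: [3.141, -0.001, 1.574]
force: [-2.6, -1.4, 7.8]
grip_width: 0.0554
finger_force: 53.6
```

>>> jog_arm:
  motion:
    - [0, 0, -0.3, 0, 0]
    - [0, 0, -0.7, 0, 0]
    - [0, 0, -0.8, 0, 0]
    - [0, 0, -0.7, 0, 0]
    - [-0.4, 0.1, 0, 0, 0]
    - [-0.8, 0.2, 0, 0, 0]
    - [-0.8, 0.25, 0, 0, 0]
    - [-0.8, 0.25, 0, 0, 0]
    - [-0.8, 0.25, 0, 0, 0]
    - [-0.8, 0.25, 0, 0, 0]
    - [-0.8, 0.25, 0, 0, 0]
    - [-0.8, 0.25, 0, 0, 0]

```text
clock: 41.75
position: [0.5218, 0.1, 0.2016]
tool_rot: [-3.141, 0.001, 1.573]
force: [-0.3, -0.2, -5.9]
grip_width: 0.0554
finger_force: 55.2
```

>>> jog_arm:
  motion:
    - [-0.8, 0.25, 0, 0, 0]
    - [-0.6, 0.15, 0, 0, 0]
    - [-0.4, 0, 0, 0, 0]
    - [0, 0, 0, 0, 0]
    - [0, 0, 0, 0, 0]
    - [0, 0, 0, 0, 0]

```text
clock: 42.35
position: [0.534, 0.049, 0.202]
tool_rot: [-3.141, -0.0, 1.575]
force: [0.3, -0.3, -5.3]
grip_width: 0.0559
finger_force: 55.1
```

>>> jog_arm:
  motion:
    - [-0.31, 0.03, 0, 0, 0]
    - [0, 0, 0.4, 0, 0]
    - [0, 0, 0, 0, 0]
    - [0, 0, 0, 0, 0]

```text
clock: 42.75
position: [0.5349, 0.0388, 0.1897]
tool_rot: [-3.141, 0.0, 1.574]
force: [0.4, 0.8, -6.2]
grip_width: 0.055
finger_force: 55.2
```

```bash
python3 - <<'E'
from h import *
g=bot.grab_frame("scene")
cv2.imwrite("pics/c10.png",cv2.resize(g["pixels"][120:280,200:400,::-1],None,fx=3,fy=3,interpolation=cv2.INTER_CUBIC))
print(bot.observe()["position"])
E
```

```text
[0.53509958 0.03881912 0.18997532]
```

View pics/c10.png

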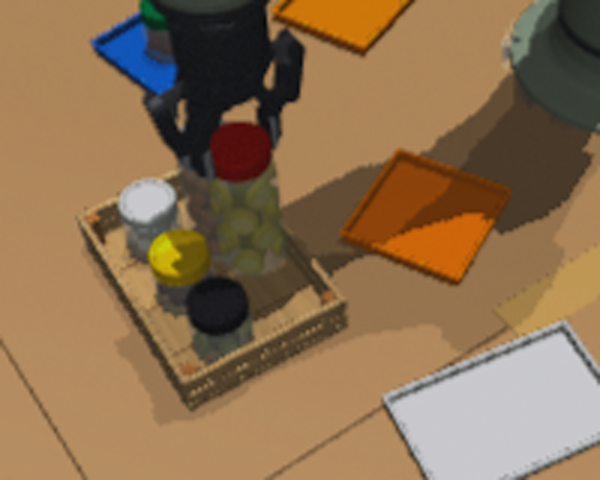

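The red jar hangs upright over its place at (245,200), with the grey jar standing behind it. Lowering.

>>> jog_arm:
  motion:
    - [0.02, 0, 0.5, 0, 0]
    - [0, 0, 0.6, 0, 0]
    - [0, 0, 0.4, 0, 0]
    - [0, 0, 0.2, 0, 0]
    - [0, 0, 0.1, 0, 0]
    - [0, 0, 0.05, 0, 0]
    - [0, 0, 0, 0, 0]

```text
clock: 43.5
position: [0.5354, 0.0393, 0.135]
tool_rot: [3.141, -0.0, 1.574]
force: [-0.0, 0.4, -5.7]
grip_width: 0.0554
finger_force: 55.2
```

>>> jog_arm:
  motion:
    - [0, 0, 0.03, 0, 0]
    - [0, 0, 0, 0, 0]

```text
clock: 43.7
position: [0.5353, 0.0393, 0.134]
tool_rot: [3.141, -0.0, 1.574]
force: [-0.6, -0.5, -6.4]
grip_width: 0.0552
finger_force: 55.2
```

>>> jog_arm:
  motion:
    - [0, 0, 0.03, 0, 0]
    - [0, 0, 0.02, 0, 0]
    - [0, 0, 0, 0, 0]

```text
clock: 44.0
position: [0.5354, 0.0393, 0.133]
tool_rot: [3.141, -0.0, 1.574]
force: [-3.8, -0.7, 9.7]
grip_width: 0.0556
finger_force: 56.8
```

Contact. Release, rise and move clear to the left.

>>> jog_arm:
  motion:
    - [0, 0, 0, 0, 0.82]
    - [0, 0, 0, 0, 0.82]
    - [0, 0, 0, 0, 0.82]
    - [0, 0, 0, 0, 0.82]
    - [0, 0, -0.5, 0, 0.82]
    - [0, 0, -1, 0, 0.82]
    - [0, 0, -1, 0, 0.82]
    - [0.5, 0, -0.5, 0, 0.82]
    - [1, -0.3, 0, 0, 0.82]
    - [1, -0.3, 0, 0, 0.82]
    - [1, -0.3, 0, 0, 0.82]
    - [1, -0.3, 0, 0, 0.82]

```text
clock: 45.2
position: [0.4983, 0.1753, 0.2224]
tool_rot: [3.141, -0.0, 1.574]
force: [1.1, -0.5, 0.2]
grip_width: 0.0704
finger_force: 0.0
```

>>> jog_arm:
  motion:
    - [1, -0.3, 0, 0, 0.82]
    - [1, -0.3, 0, 0, 0.82]
    - [1, -0.3, 0, 0, 0.82]
    - [1, -0.3, 0, 0, 0.82]
    - [1, -0.2, 0, 0, 0.82]
    - [1, 0, 0, 0, 0.82]
    - [0.5, 0, 0, 0, 0.82]
    - [0, 0, 0, 0, 0.82]
    - [0, 0, 0, 0, 0.82]

```text
clock: 46.1
position: [0.4565, 0.368, 0.2221]
tool_rot: [-3.142, 0.001, 1.573]
force: [0.4, -0.3, -0.3]
grip_width: 0.0698
finger_force: 0.0
```

```bash
python3 - <<'E'
from h import *
f=bot.grab_frame("top");g=bot.grab_frame("scene")
for fr,r,y in((f,(342,149),(357,137)),(g,(281,183),(259,204))): print(locate(fr,"red",r,.158,.057),locate(fr,"yellow",y,.076,.056))
a=cv2.resize(g["pixels"][100:260,200:400,::-1],None,fx=2,fy=2,interpolation=cv2.INTER_CUBIC)
b=cv2.resize(f["pixels"][85:245,325:525,::-1],None,fx=2,fy=2,interpolation=cv2.INTER_CUBIC)
b=cv2.resize(f["pixels"][85:245,295:525,::-1],(460,320),interpolation=cv2.INTER_CUBIC)
cv2.imwrite("pics/c11.png",np.hstack([a[:,:340],b]))
E
```

```text
(array([0.53444148, 0.04126861]), array([341.94855967, 150.02057613]), np.int32(486), 561.1188094501849) (array([0.59602469, 0.00182238]), array([356.90751445, 135.63583815]), np.int32(346), 452.1592671687249)
(array([0.53305826, 0.03582976]), array([281.09824561, 183.23157895]), np.int32(285), 364.15444939327426) (array([ 0.5923266, -0.0012531]), array([259.18518519, 203.88888889]), np.int32(270), 320.65369530627504)
```

View pics/c11.png

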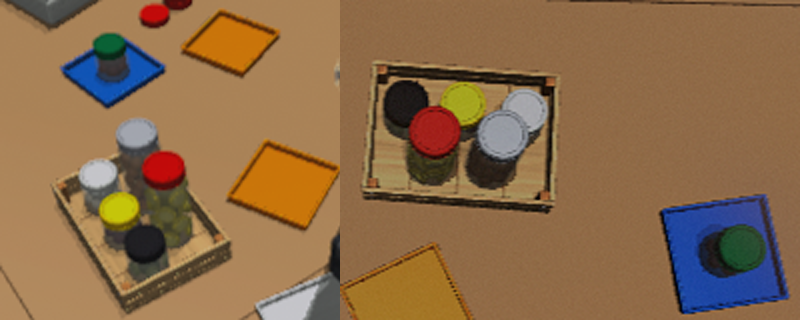

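The crate is full again: red lid (435,132) within 1 mm of where it was, grey (503,133), yellow in the middle, white and black untouched. The green jar stands in the blue tray, measured at (0.428, -0.331) against its centre (0.426, -0.331).

```bash
python3 -c "
from workcell import bot
print(bot.job_done())"
```

```text
the job is handed in; nothing more can be done
None
```

The job is handed in: the green jar stands mid order tray, the yellow jar fills its gap in the crate (up to about 3 mm off centre), the red and grey jars are back in their places (red re-measured to within 1 mm, grey checked by eye), all upright, at about 46 s of the 128 s allowed.

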